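Set up a tilting swivel table on the measuring machine's granite

ROBOT

A 7-joint arm with a two-finger parallel gripper is mounted at the origin on the work surface. World frame = base frame: x ahead of the robot, y to its left, z up, the work surface at z = 0. Lengths are in m, angles in rad, forces in N, time in s.
With the tool pointing down it reaches from about 0.425 to 1.025 m from the base axis. Payload 9.4 kg.
Tool frame: the origin (TCP) lies midway between the tips of the shut fingers; the grasp point (between the pads) lies 19 mm behind it; z points along the fingers, y is the line along which they close (so a half turn about z gives the same grasp; the last joint's range is limited). The gripper opens to 93 mm and grips with 3 to 60 N. Pads are 15 mm wide; open, the fingers measure 128 mm over their backs; the gripper's body (75 mm by 188 mm) begins 65 mm behind the grasp point.
Start: joints at [1.269, 0.599, -0.003, 1.599, 0.002, 0.943, -0.08], TCP at [0.162, -0.707, 0.219] pointing down, gripper open.
Joint ranges: [-2.57, 2.57], [-0.35, 1.97], [-1.29, 1.29], [0.11, 2.56], [-1.05, 4.19], [0.11, 1.86], [-2.63, 2.63]. Speed limits (rad/s): [2.22, 2.22, 3.01, 3.01, 3.14, 3.14, 3.14].

INTERFACE

Orientations are given as a unit quaternion [x, y, z, w].
In Python, from workcell import monitor, capture, bot gives the robot as it stands.
- The arm moves only by the tool drive_tool, never from a script. Its argument "deltas" is a list of rows, each a list of 4 numbers: the shift along the tool's x, y, z each as a share of 0.6 m, from -1 to 1, then the turn about the tool's z as a share of 360 degrees, from -1 to 1. A call has 1 to 20 rows; each row is the pose to reach, as a shift and turn from the pose commanded when the call began, along the tool's axes at that moment, turning the shorter way round; what a row does not reach only later rows make up. A row lasts 1/12 s, in which the tool goes at most 41.7 mm and 7.16 degrees, less where a joint would pass 70% of its speed; a pose out of reach is approached as far as the arm can. A call with a number of a shift or a turn outside -1 to 1 is refused whole. A call with a gripper value outside its range is refused whole. "jaw" is the closure, from -1 (fully open) to 1 (shut), set as the call begins (left out, the last holds). The fingers move at their own pace and stop on an object; "force" is the grip in N (left out, the last holds). Time passes only in rows, so rows that repeat a pose let the fingers close. It gives the time, the measured TCP pose, the force, the opening and the grip force at its end, in the units of the state.
- monitor.get_state(): the state, without advancing time (a new reading comes with each control period).
- capture(name): name is "scene" or "top" or "wrist"; returns a dict with "img" (400x640x3 uint8, red, green, blue), "mtx" (3x3 intrinsics, pixels), "k1" (the pictures are not rectified: a ray, as slopes to the right and down, at radius r is drawn at 1 + k1 r^2 times it, then the intrinsics apply), "world_to_cam" (4x4, takes a point from world to camera coordinates); the wrist camera has in their place "mount" (4x4, takes a point from camera to tool coordinates, whose origin is the TCP and whose axes are the flange's). Camera axes: x right, y up, looking along -z (the intrinsics and any distortion apply to the point x, -y, -z); pixel columns grow to the right and rows downward; lengths in m; the calibration is good to about 2 mm. A picture is of the moment at which its call begins: read the wrist's pose just before it. There is no depth.
- bot.finish_job(): hands the job in; it is judged then, once.
The state is a dict: "time_s": time; "joints": joint angles; "qvel": joint speeds; "effort": joint torques, N m; "tcp_pos": TCP position; "orientation": TCP orientation; "force": force on the tool from outside, world axes, zero at the start; "moment": the same for the moment, N m; "grip_width": finger opening in m; "finger_force": force on a finger pad.
Only numpy, scipy, OpenCV 4.12 (cv2) and the standard library are available. Lean on these libraries where they do the work, as an engineer would, in place of code of your own. Each camera call takes 0.05 s, during which the arm holds its last target. There are 200 camera calls.

TASK

Set up the tilting swivel table for the next trace: turn it until the plate's grip bar is parallel to the straight steel fence on the granite, and lower the raised plate until it is fully home on the spring stop pin hidden beneath it, the pin pushed right in to its hard end, without forcing it. The height of the stop was preset and is not shown, so feel for it; let go with both settings staying as you made them, and leave the other things on the granite where they are.

Things in the scene. Friction and masses are not known exactly. Their poses are not given: they have to be found in the camera images.
- stand: White cast stand, 170 mm square, 30 mm high, fixed on the 30 mm thick black granite slab; short black knobs at its sides. Origin: centre of its underside, 30 mm above the work surface. The turntable sits on it and turns from about -1.2 to +1.4 rad (counter-clockwise from above) from the stand's own heading.
- turntable: Round steel swivel disc, 156 mm across, 18 mm thick. Origin on the vertical swivel axis at its underside, 60 mm above the work surface; z up. In its axes: tilt hinge parallel to y at x +60, z +45 mm between two white cheeks (y +-69 mm); upright handle at y -112 mm; stop pin at x -25 mm, y 0, under the plate. Stiff: about 5 N at the handle turns it; it stays where left.
- handle_top (a point): Centre of the top end of the upright round handle that turns the swivel: bare aluminium, 16 mm diameter, 104 mm tall, standing 112 mm from the swivel axis on the turntable's -y side; its top is 176 mm above the work surface. Free all round over its upper 80 mm.
- plate: Tilting steel plate, 135 x 122 x 12 mm, a small vise on it (top 41 mm above mid-plane). Origin on the tilt hinge at mid-thickness; y = hinge axis, z = upper normal; it reaches from x +5 to -130 mm. Tilt = rise of its -x direction: 0.70 to 0.85 rad at the start; the stop pin meets it somewhere between 0.2 and 0.5 rad. Stiff hinge (1.1 N m) that stays where left.
- bar_mid (a point): Middle of the plate's grip bar: round steel, 12 mm diameter, 96 mm long, parallel to the plate's y, 170 mm from the hinge axis, carried 40 mm clear of the plate's free edge by two 10 mm rods at y +-42 mm. 0.21 to 0.24 m above the work surface at the start, about 0.13 to 0.19 m with the plate home.
- pin_foot (a point): Foot of the stop pin, on the turntable top under the plate, 85 mm level from the hinge. The pin's height is preset, not shown. Pin: 4 mm sprung travel, 6 N at first touch, 12 N at the bottom, then solid. Felt at the bar pressing down: 4 to 7 N while the plate moves freely, about 3 N more at first touch, a slow climb of 3 N, then a sharp one. Over 80 N on the pin (about 48 N at the bar) is forcing.
- fence: Straight steel datum bar screwed to the granite beyond the swivel table: 24 x 240 x 28 mm. Origin: centre of its underside, 30 mm above the work surface; its y runs along its length. It cannot move.
- gauge_case: Closed wooden gauge-block case, 92 x 132 x 58 mm, standing loose on the granite. Origin: centre of its underside. Bystander.
- ring_gauge: Steel ring gauge, 68 mm outside, 40 mm bore, 22 mm thick, loose on the granite. Origin: centre of its underside. Bystander.
- casting: Small aluminium casting, a 45 mm wide hub on a flange with two ears, 90 x 68 x 56 mm, loose on the granite. Origin: centre of its underside. Bystander.
- pendant: Grey control pendant with push keys, 130 x 85 x 35 mm, lying loose on the granite. Origin: centre of its underside. Bystander.

How it is judged:
By the outcome, as a careful person would: the job done as asked, in the order asked, and still so for the second after the job is handed in, with the robot touching nothing.
It also fails if it takes over 69 s, if anything falls off the work surface, if the arm or the gripper's body presses on something with over 40 N, if the wrist force passes 120 N, or if a joint passes its speed limit or range.

## Working session

There is one attempt and no reset: what is moved stays moved. The work goes in short steps, Python scripts to look and compute and a tool call to move; the robot and the scene stay as the last step left them, time stands still between calls to the robot, and variables do not carry over. Pictures are saved under pics/ and viewed, at most 13 in all, crops included, and the job is handed in when it is done.

Besides the shell and the picture viewer there is one more tool, called after "Call:" as name(argument=value, ...), one argument or row to a line, values as JSON. drive_tool: Moves the arm, as the interface text tells. Its arguments: {"type":"object","properties":{"deltas":{"type":"array","items":{"type":"array","items":{"type":"number"}}},"jaw":{"type":"number"},"force":{"type":"number"}},"required":["deltas"]}

```bash
mkdir -p pics; cat > h.py <<'E'
import numpy as np, cv2, json
from workcell import monitor, capture, bot
def shot(n,f):
    s=monitor.get_state(); c=capture(n); cv2.imwrite('pics/'+f+'.png',c['img'][:,:,::-1])
    if n=='wrist':
        from scipy.spatial.transform import Rotation as R
        T=np.eye(4);T[:3,:3]=R.from_quat(s['orientation']).as_matrix();T[:3,3]=s['tcp_pos']
        c['c2w']=T@np.array(c['mount'])
    else: c['c2w']=np.linalg.inv(np.array(c['world_to_cam']))
    np.savez('pics/'+f+'.npz',mtx=c['mtx'],k1=c['k1'],c2w=c['c2w']); return c
def ray(f,uv):
    d=np.load('pics/'+f+'.npz'); K=d['mtx']; k=float(d['k1'])
    p=np.array([(uv[0]-K[0,2])/K[0,0],(uv[1]-K[1,2])/K[1,1]]); q=p.copy()
    for _ in range(20): q=p/(1+k*(q@q))
    v=d['c2w'][:3,:3]@np.array([q[0],-q[1],-1]); return d['c2w'][:3,3],v/np.linalg.norm(v)
def plane(f,uv,z):
    o,v=ray(f,uv); return o+v*(z-o[2])/v[2]
def tri(f,a,g,b):
    o,v=ray(f,a);p,w=ray(g,b); n=np.linalg.lstsq(np.c_[v,-w],p-o,rcond=None)[0]
    A,B=o+v*n[0],p+w*n[1]; return (A+B)/2,np.linalg.norm(A-B)
def proj(f,P):
    d=np.load('pics/'+f+'.npz'); q=np.linalg.inv(d['c2w'])@np.r_[P,1]; s=np.array([q[0],-q[1]])/-q[2]
    s=s*(1+float(d['k1'])*(s@s)); return d['mtx'][:2,:2].diagonal()*s+d['mtx'][:2,2] if d['mtx'].ndim==2 else None
E
python3 - <<'E'
from h import *
for n in ('scene','top'): c=shot(n,n+'0'); print(n,c['c2w'].round(3).tolist(),c['k1'])
s=monitor.get_state();print(s)
E
```

```text
scene [[0.862, -0.307, 0.404, 1.103], [0.507, 0.523, -0.685, -0.808], [-0.001, 0.795, 0.607, 0.866], [0.0, 0.0, 0.0, 1.0]] 0.033135906710668586
top [[0.005, 0.984, -0.177, 0.425], [-1.0, 0.01, 0.029, 0.017], [0.03, 0.177, 0.984, 1.376], [0.0, 0.0, 0.0, 1.0]] 0.0163832486287693
{'time_s': 0.1, 'joints': array([ 1.26933003,  0.60004632, -0.0025457 ,  1.60003119,  0.00177447,
        0.94283809, -0.07983269]), 'qvel': array([ 0.00089344, -0.00128327, -0.00112005, -0.00056238, -0.00169187,
       -0.00054641,  0.00044736]), 'effort': array([ 5.58671876e-03, -7.66552162e+01,  1.50243346e+00, -2.52935064e+01,
       -5.23302192e-02,  1.36429243e-02,  5.93017467e-05]), 'tcp_pos': array([ 0.16149295, -0.70636719,  0.21785206]), 'orientation': array([ 9.93690729e-01,  1.12153013e-01, -1.24711907e-04, -6.48461858e-04]), 'force': array([-0.06117568,  0.55044299, -0.17274782]), 'moment': array([-0.01109098, -0.00382634, -0.00851047]), 'finger_force': 0.0, 'grip_width': 0.0931222164956246}
```

View pics/scene0.png

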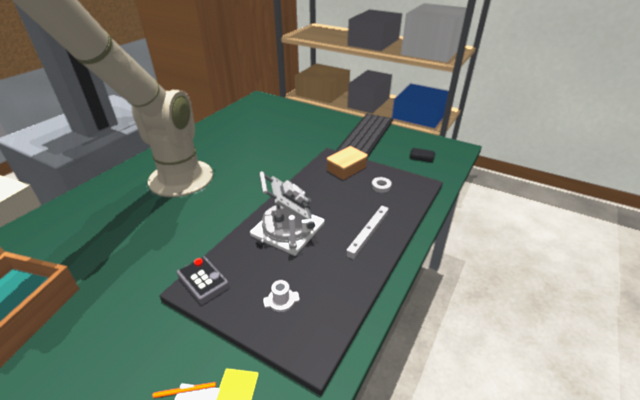

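View pics/top0.png

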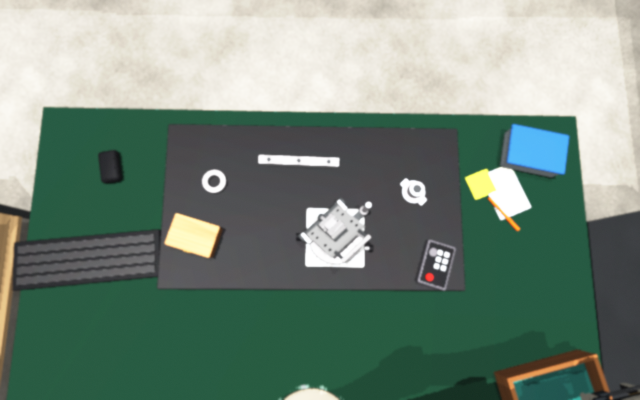

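The scene view shows the swivel table around (288,220), with the fence at (368,230). In the top view the table is at (336,233) and the fence runs (258,159)-(339,162). The handle, a white post, is near (366,208) in the top view. Next I'll enlarge both.

```bash
python3 - <<'E'
from h import *
t=cv2.imread('pics/top0.png')[190:280,290:390]; s=cv2.imread('pics/scene0.png')[160:260,240:340]
r=lambda i:cv2.resize(i,(400,int(i.shape[0]*4)),interpolation=cv2.INTER_CUBIC)
a,b=r(t),r(s); a=cv2.copyMakeBorder(a,0,40,0,0,0); cv2.imwrite('pics/crop0.png',np.hstack([a,b]))
g=cv2.cvtColor(cv2.imread('pics/top0.png'),6)
m=np.zeros_like(g);m[148:172,250:348]=(g[148:172,250:348]>130); n,l,st,ce=cv2.connectedComponentsWithStats(m); i=1+st[1:,4].argmax()
ys,xs=np.where(l==i); P=np.array([plane('top0',(x,y),0.058)[:2] for x,y in zip(xs,ys)])
print(P.mean(0),cv2.minAreaRect(P.astype(np.float32)*1000)); u,sv,vt=np.linalg.svd(P-P.mean(0),full_matrices=False); print(vt[0],np.arctan2(vt[0,1],vt[0,0]))
for z in(.06,): print(plane('top0',(336,237),z))
E
```

```text
[0.77568696 0.04477361] ((775.7078247070312, 44.85005187988281), (244.12953186035156, 29.963565826416016), 88.52474975585938)
[-0.0274674 -0.9996227] -1.5982671838099374
[ 0.54519668 -0.06744054  0.06      ]
```

View pics/crop0.png

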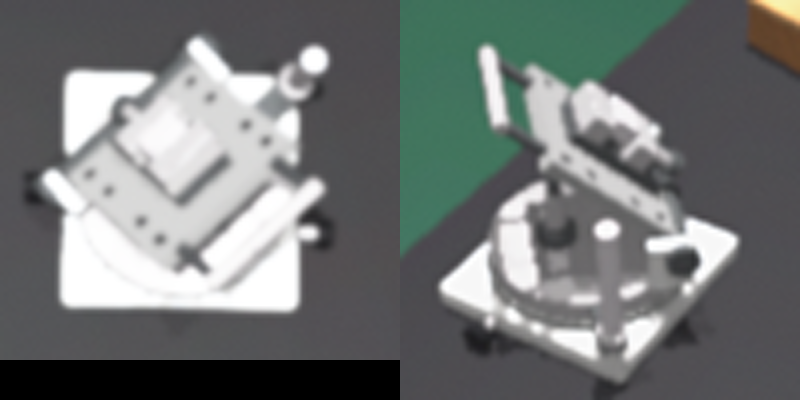

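```bash
python3 - <<'E'
from h import *
print('handle',tri('top0',(368.2,205),'scene0',(291.7,217.5)))
T=[(370,235.9),(343.2,261)];S=[(265,190.2),(261.8,173.2)]
for a in T:
  for b in S: print(tri('top0',a,'scene0',b))
# stand corners on top plane z=.06
for uv in [(306,208),(364.5,208),(364.5,266.5),(305.5,266)]: print(plane('top0',uv,.06))
c=shot('wrist','w0');print(c['mount'].round(3) if hasattr(c['mount'],'round') else c['mount'], c['mtx'])
E
```

```text
handle (array([ 0.62298122, -0.14670265,  0.17397466]), np.float64(0.002491256110365386))
(array([ 0.53431653, -0.14206614,  0.23088471]), np.float64(0.003370276568297986))
(array([ 0.52775919, -0.13641569,  0.28178813]), np.float64(0.0011824103584221815))
(array([ 0.47519396, -0.07681351,  0.16716008]), np.float64(0.008814480526744292))
(array([ 0.47087566, -0.07378596,  0.22599663]), np.float64(0.0035617388497262074))
[0.62996858 0.02092478 0.06      ]
[ 0.63159832 -0.15194093  0.06      ]
[ 0.46061981 -0.14974231  0.06      ]
[0.46107398 0.02059551 0.06      ]
[[ 0.     0.963  0.269  0.074]
 [ 1.     0.    -0.001 -0.   ]
 [-0.001  0.269 -0.963 -0.166]
 [ 0.     0.     0.     1.   ]] [[356.79855888   0.         314.74124148]
 [  0.         356.79855888 199.96440827]
 [  0.           0.           1.        ]]
```

The handle top is at (0.623,-0.147,0.174), the swivel axis at about (0.546,-0.065), and heading is about 0.755 rad. Fence heading is about -0.027 rad.

Call:
drive_tool(
  deltas=[
    [0.1,-0.08,-0.137,-0.05],
    [0.958,-0.737,-0.137,-0.334],
    [0.958,-0.737,-0.137,-0.334],
    [0.958,-0.737,-0.137,-0.334],
    [0.958,-0.737,-0.137,-0.334],
    [0.958,-0.737,-0.137,-0.334],
    [0.958,-0.737,-0.137,-0.334],
    [0.958,-0.737,-0.137,-0.334],
    [0.958,-0.737,-0.137,-0.334],
    [0.958,-0.737,-0.137,-0.334],
    [0.958,-0.737,-0.137,-0.334],
    [0.958,-0.737,-0.137,-0.334],
    [0.958,-0.737,-0.137,-0.334],
    [0.958,-0.737,-0.137,-0.334],
    [0.958,-0.737,-0.137,-0.334],
    [0.958,-0.737,-0.137,-0.334],
    [0.958,-0.737,-0.137,-0.334],
    [0.958,-0.737,-0.137,-0.334],
    [0.958,-0.737,-0.137,-0.334],
    [0.958,-0.737,-0.137,-0.334],
  ],
  jaw=-1,
  force=30,
)

```text
time_s: 1.82
tcp_pos: [0.6241, -0.1453, 0.3005]
orientation: [0.396, 0.918, 0.0, -0.0]
force: [-0.4, -1.1, 0.6]
grip_width: 0.0927
finger_force: 0.0
```

```bash
python3 - <<'E'
from h import *
c=shot('wrist','w1'); s=monitor.get_state(); print(s['tcp_pos'],s['joints'].round(2))
print(proj('w1',[.623,-.147,.175]),proj('w1',[.5026,-.108,.228]))
E
```

```text
[ 0.62318159 -0.1473278   0.30025791] [ 0.57  0.49 -0.64  1.68  0.32  1.08  0.58]
[313.14056256 193.41279692] [214.53430956  41.82529024]
```

View pics/w1.png

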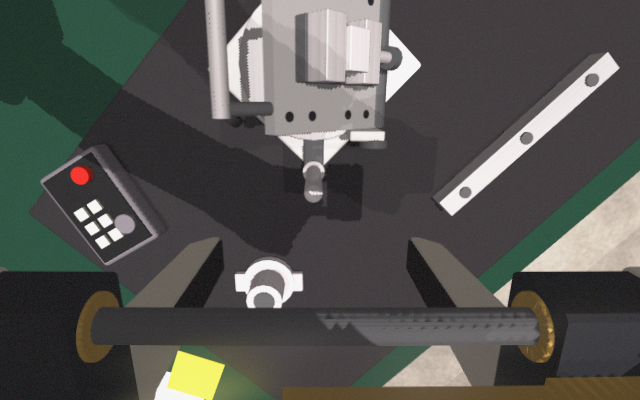

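The wrist view shows the handle top at about (314,190), which matches the prediction of (313,193). The bar end is at (220,115), and the fence runs (450,205)-(610,62). I'll descend and grip.

Call:
drive_tool(
  deltas=[
    [0,0,0.06,0],
    [0,0,0.13,0],
    [0,0,0.2,0],
    [0,0,0.25,0],
    [0,0,0.275,0],
    [0,0,0.275,0],
    [0,0,0.275,0],
  ],
)

```text
time_s: 2.45
tcp_pos: [0.6224, -0.149, 0.1354]
orientation: [0.399, 0.917, -0.001, -0.001]
force: [-0.9, 1.1, 0.3]
grip_width: 0.0926
finger_force: 0.0
```

Call:
drive_tool(
  deltas=[
    [0,0,0,0],
    [0,0,0,0],
    [0,0,0,0],
    [0,0,0,0],
    [0,0,0,0],
    [0,0,0,0],
    [0,0,0,0],
    [0,0,0,0],
    [0,0,0,0],
    [0,0,0,0],
  ],
  jaw=1,
  force=30,
)

```text
time_s: 3.28
tcp_pos: [0.6233, -0.1475, 0.1357]
orientation: [0.398, 0.917, -0.0, -0.0]
force: [-0.2, 0.7, 0.6]
grip_width: 0.031
finger_force: 0.0
```

Call:
drive_tool(
  deltas=[
    [0,0,0,0],
    [0,0,0,0],
    [0,0,0,0],
    [0,0,0,0],
    [0,0,0,0],
  ],
)

```text
time_s: 3.7
tcp_pos: [0.6237, -0.1472, 0.1358]
orientation: [0.398, 0.918, 0.0, 0.0]
force: [1.7, 1.7, -2.3]
grip_width: 0.0154
finger_force: 30.0
```

```bash
python3 - <<'E'
from h import *
from scipy.spatial.transform import Rotation as R
s=monitor.get_state(); Rm=R.from_quat(s['orientation']).as_matrix(); p=s['tcp_pos']; print(s['grip_width'],s['force'],p)
ty=np.arctan2(Rm[1,1],Rm[0,1]);print('tooly',ty)
ax=np.array([.5458,-.065]); o=p[:2]-ax; r=np.hypot(*o); th=np.arctan2(o[0],-o[1]); print('r,th',r,th)
for t in np.linspace(th,-0.027,15)[1:]:
  d=np.r_[ax+.112*np.array([np.sin(t),-np.cos(t)]),p[2]]-p
  print((Rm.T@d/.6).round(3)[:2].tolist(),round((th-t)/2/np.pi,3))
E
```

```text
0.015428340876884765 [ 1.74989503  1.74487022 -2.28756623] [ 0.62369478 -0.14723231  0.13577902]
tooly 0.7528227975100228
r,th 0.11326848379651713 0.7583167293828825
[0.002, -0.01] 0.009
[0.003, -0.021] 0.018
[0.005, -0.031] 0.027
[0.007, -0.042] 0.036
[0.009, -0.052] 0.045
[0.012, -0.062] 0.054
[0.016, -0.072] 0.062
[0.02, -0.081] 0.071
[0.025, -0.09] 0.08
[0.03, -0.099] 0.089
[0.036, -0.108] 0.098
[0.042, -0.117] 0.107
[0.049, -0.125] 0.116
[0.056, -0.132] 0.125
```

Call:
drive_tool(
  deltas=[
    [0.001,-0.005,0,0.004],
    [0.002,-0.01,0,0.009],
    [0.002,-0.016,0,0.013],
    [0.003,-0.021,0,0.018],
    [0.005,-0.031,0,0.027],
    [0.007,-0.042,0,0.036],
    [0.009,-0.052,0,0.045],
    [0.012,-0.062,0,0.054],
    [0.016,-0.072,0,0.062],
    [0.02,-0.081,0,0.071],
    [0.025,-0.09,0,0.08],
    [0.03,-0.099,0,0.089],
    [0.036,-0.108,0,0.098],
    [0.042,-0.117,0,0.107],
    [0.049,-0.125,0,0.116],
    [0.052,-0.129,0,0.12],
    [0.056,-0.132,0,0.125],
    [0.056,-0.132,0,0.125],
    [0.056,-0.132,0,0.125],
  ],
)

```text
time_s: 5.28
tcp_pos: [0.5425, -0.1769, 0.1357]
orientation: [0.718, 0.696, -0.0, -0.0]
force: [1.9, 2.1, -2.8]
grip_width: 0.0156
finger_force: 30.0
```

```bash
python3 - <<'E'
from h import *
s=monitor.get_state(); print(s['tcp_pos'],s['force'],s['joints'].round(2))
shot('top','top1');shot('wrist','w2')
a=cv2.imread('pics/top1.png')[130:290,240:400]; a=cv2.resize(a,(480,480),interpolation=cv2.INTER_CUBIC)
b=cv2.resize(cv2.imread('pics/w2.png'),(320,200)); cv2.imwrite('pics/c1.png',np.hstack([a,cv2.copyMakeBorder(b,0,280,0,0,0)]))
E
```

```text
[ 0.54247375 -0.17694302  0.1357346 ] [ 1.91511995  2.13827996 -2.75198324] [ 0.45  0.54 -0.34  2.02  0.3   0.63 -0.11]
```

View pics/c1.png

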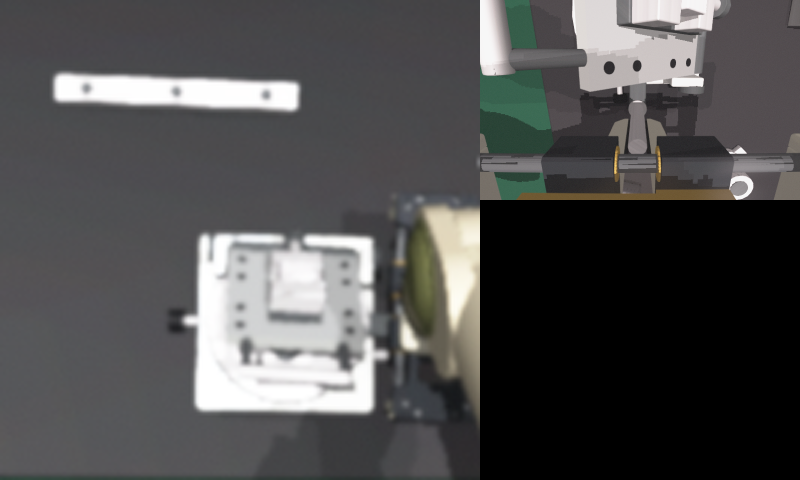

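Turned: the top view shows the bar (243..353, ~370 in the crop) nearly parallel to the fence. I'll release, rise and measure the angle.

Call:
drive_tool(
  deltas=[
    [0,0,0,0],
    [0,0,0,0],
    [0,0,0,0],
    [0,0,0,0],
    [0,0,0,0],
    [0,0,0,0],
    [0,0,-0.06,0],
    [0,0,-0.12,0],
    [0,0,-0.19,0],
    [0,0,-0.25,0],
    [0.06,0.02,-0.31,0],
    [0.12,0.04,-0.375,0],
    [0.19,0.06,-0.375,0],
    [0.25,0.08,-0.375,0],
    [0.32,0.1,-0.375,0],
    [0.37,0.1,-0.375,0],
    [0.37,0.1,-0.375,0],
    [0.37,0.1,-0.375,0],
  ],
  jaw=0,
)

```text
time_s: 6.88
tcp_pos: [0.6096, 0.0468, 0.3607]
orientation: [0.716, 0.698, 0.0, -0.001]
force: [0.2, -0.3, 0.4]
grip_width: 0.0467
finger_force: 0.0
```

```bash
python3 - <<'E'
from h import *
s=monitor.get_state(); print(s['tcp_pos'],s['orientation'],s['qvel'].round(3))
shot('wrist','w3');shot('top','top2');shot('scene','scene2')
E
```

```text
[0.60960841 0.04676524 0.36073306] [ 7.16473090e-01  6.97614386e-01  3.72171577e-04 -5.84558136e-04] [ 0.058 -0.006  0.06   0.016  0.014  0.004  0.036]
```

View pics/w3.png

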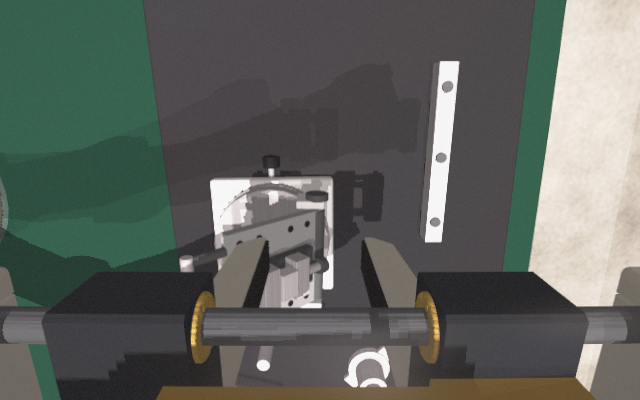

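The wrist view shows the fence (447,62)-(433,240) well, but the left finger hides the bar at (190,300). I'll shift and raise the camera.

Call:
drive_tool(
  deltas=[
    [-0.06,0,-0.05,0],
    [-0.12,0,-0.1,0],
    [-0.18,0,-0.15,0],
    [-0.217,0,-0.2,0],
    [-0.217,0,-0.2,0],
    [-0.217,0,-0.2,0],
    [-0.217,0,-0.2,0],
    [-0.217,0,-0.2,0],
    [-0.217,0,-0.2,0],
  ],
)

```text
time_s: 7.78
tcp_pos: [0.605, -0.0862, 0.4792]
orientation: [0.718, 0.696, -0.001, -0.001]
force: [0.3, 0.7, -0.5]
grip_width: 0.0464
finger_force: 0.0
```

```bash
python3 - <<'E'
from h import *
s=monitor.get_state(); print(s['tcp_pos'],s['orientation'],s['qvel'].round(3))
shot('wrist','w4');shot('top','top3')
t=cv2.imread('pics/top3.png')[225:275,310:390]
a=cv2.resize(t,(640,200),interpolation=cv2.INTER_CUBIC)
cv2.imwrite('pics/c2.png',np.vstack([cv2.imread('pics/w4.png'),a]))
E
```

```text
[ 0.60502319 -0.08618176  0.47924556] [ 7.18003654e-01  6.96038168e-01 -6.71647122e-04 -1.08179953e-03] [-0.008  0.001  0.003 -0.007  0.003  0.004  0.001]
```

View pics/c2.png

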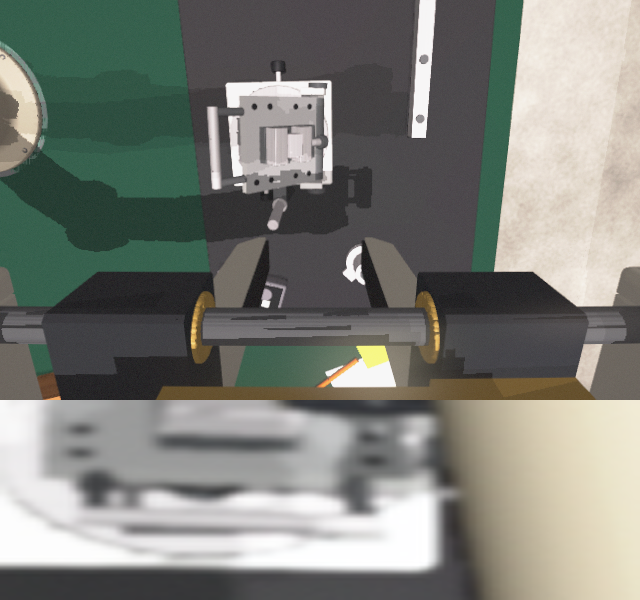

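```bash
cat > ang.py <<'E'
from h import *
def line(f,rows,c0,c1,z,thr):
    g=cv2.cvtColor(cv2.imread(f'pics/{f}.png'),6).astype(float); L=[];W=[]
    for r in rows:
        m=np.where(g[r,c0:c1]>thr)[0]
        if len(m)<4: continue
        a,b=m[0]+c0,m[-1]+c0
        ea=a-(g[r,a]-thr)/(g[r,a]-g[r,a-1]+1e-9); eb=b+(g[r,b]-thr)/(g[r,b]-g[r,b+1]+1e-9)
        L.append(plane(f,(ea,r),z)[:2]);W.append(plane(f,(eb,r),z)[:2])
    out=[]
    for P in (np.array(L),np.array(W),(np.array(L)+W)/2):
        p=np.polyfit(P[:,1],P[:,0],1); res=P[:,0]-np.polyval(p,P[:,1]); k=abs(res)<2*res.std()+1e-5
        p=np.polyfit(P[k,1],P[k,0],1); out.append((round(-np.arctan(p[0]),4),round((P[k,0]-np.polyval(p,P[k,1])).std()*1e3,2)))
    return out,P.mean(0)
E
python3 - <<'E'
from ang import *
g=cv2.cvtColor(cv2.imread('pics/w4.png'),6)
print(g[150,200:232],g[60,400:440]); g3=cv2.cvtColor(cv2.imread('pics/w3.png'),6);print(g3[150,420:465])
print('bar w4',line('w4',range(122,178),203,226,.224,125))
print('fence w4',line('w4',range(5,130),400,440,.058,200))
print('fence w3',line('w3',range(70,235),415,470,.058,200))
E
```

```text
[ 74  76  76  75  75  75  76  75  75 117 170 201 216 223 224 214 194 177
 149 115  83  75  74  75  76  75  77  73  71  71  84 234] [ 75  72  77  72  74  76  75  74  74  72  68  75  95  95  97 112 209 247
 243 134 116 140 141 139 140 140 140 136 215 246 246 236  72  74  75  75
  75  77  72  74]
[ 76  76  78  71  72  73  86  99  98  98 100  98 124 245 246 245 245 245
 245 245 245 245 245 246 245 245 246 246 246 245 212  78  78  74  73  76
  74  75  79  76  78  75  76  75  76]
bar w4 ([(np.float64(-0.0517), np.float64(0.13)), (np.float64(-0.0487), np.float64(0.07)), (np.float64(-0.0492), np.float64(0.07))], array([ 0.48530121, -0.06402296]))
fence w4 ([(np.float64(-0.0217), np.float64(0.22)), (np.float64(-0.0251), np.float64(0.27)), (np.float64(-0.0235), np.float64(0.17))], array([0.7754831, 0.032141 ]))
fence w3 ([(np.float64(-0.0236), np.float64(0.18)), (np.float64(-0.0258), np.float64(0.2)), (np.float64(-0.0247), np.float64(0.13))], array([0.77564224, 0.04949231]))
```

The wrist view shows the bar from (213,106) to (216,188) and the fence at (422,0-137). The bar reads -0.049 and the fence -0.024, so I seem to have overshot slightly. I'll check from another viewpoint.

Call:
drive_tool(
  deltas=[
    [0,-0.06,0,0.015],
    [0,-0.12,0,0.03],
    [0.05,-0.133,0,0.05],
    [0.05,-0.133,0,0.056],
    [0.05,-0.133,0,0.056],
    [0.05,-0.133,0,0.056],
    [0.05,-0.133,0,0.056],
    [0.05,-0.133,0,0.056],
  ],
)

```text
time_s: 8.55
tcp_pos: [0.5271, -0.0553, 0.4802]
orientation: [0.829, 0.559, -0.0, -0.0]
force: [-0.4, 0.8, -0.6]
grip_width: 0.0466
finger_force: 0.0
```

```bash
python3 - <<'E'
from h import *
s=monitor.get_state(); print(s['tcp_pos'],s['orientation'],s['qvel'].round(3))
shot('wrist','w5')
for P in ([.485,-.11,.224],[.485,-.016,.224],[.775,-.07,.058],[.775,.16,.058]): print(proj('w5',P))
cv2.imwrite('pics/w5c.png',cv2.imread('pics/w5.png')[:270])
E
```

```text
[ 0.52711725 -0.05531725  0.4802336 ] [ 8.29028776e-01  5.59205720e-01 -3.81222346e-04 -3.24265746e-04] [ 0.001  0.    -0.001 -0.    -0.    -0.    -0.007]
[300.41861352 217.42343907]
[269.8023469  147.29213332]
[462.97292154  97.30587478]
[418.81260742 -56.16713063]
```

View pics/w5c.png

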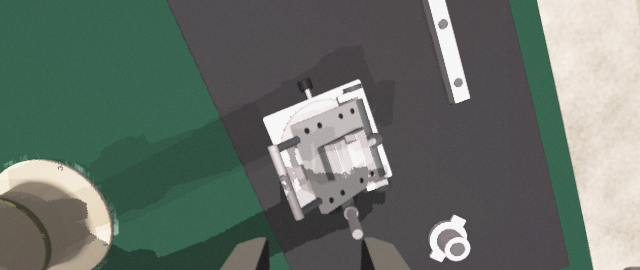

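The bar runs (272,148)-(298,218) and the fence (430,0)-(460,100). I'll fit the edges.

```bash
python3 - <<'E'
from ang import *
print('bar w5 (left edge)',line('w5',range(156,208),255,330,.230,125)[0][0])
print('fence w5',line('w5',range(5,92),415,480,.058,190))
# top view: transpose
for f in ('top2','top0'):
  g=cv2.cvtColor(cv2.imread(f'pics/{f}.png'),6).astype(float)
  A=[]
  for c in range(262,336):
    col=g[145:178,c]; m=np.where(col>150)[0]
    A.append(plane(f,(c,145+(m[0]+m[-1])/2),.058)[:2])
  A=np.array(A);print('fence',f,-np.arctan(np.polyfit(A[:,1],A[:,0],1)[0]))
g=cv2.cvtColor(cv2.imread('pics/top2.png'),6); print(g[244:264,[324,330,336,342,348,354]].T)
E
```

```text
bar w5 (left edge) (np.float64(-0.0401), np.float64(0.35))
fence w5 ([(np.float64(-0.0268), np.float64(0.21)), (np.float64(-0.0209), np.float64(0.14)), (np.float64(-0.0239), np.float64(0.12))], array([0.77469811, 0.00829578]))
fence top2 -0.04663351762709871
fence top0 -0.027019909108735175
[[243 243 243 243 243 243 243 243 243 243 243 243 243 243 242 242 242 242
  242 242]
 [243 243 243 242 243 243 243 243 243 243 243 243 243 243 243 243 243 243
  243 243]
 [240 240 241 241 241 241 241 242 242 242 242 242 242 242 242 242 243 243
  243 243]
 [234 235 235 236 236 237 237 237 237 238 238 238 239 240 240 240 240 241
  241 241]
 [225 226 226 227 228 228 229 230 230 231 232 232 233 233 234 234 235 235
  236 236]
 [197 199 203 205 208 210 211 213 215 217 219 221 222 223 224 225 226 227
  228 228]]
```

The bar is about 0.02-0.025 rad past the fence heading. I'll regrip the handle at the release pose and nudge it back.

Call:
drive_tool(
  deltas=[
    [-0.06,0.03,0.06,-0.015],
    [-0.12,0.07,0.12,-0.03],
    [-0.179,0.101,0.18,-0.045],
    [-0.179,0.101,0.24,-0.056],
    [-0.179,0.101,0.3,-0.056],
    [-0.179,0.101,0.36,-0.056],
    [-0.179,0.101,0.4,-0.056],
    [-0.179,0.101,0.44,-0.056],
    [-0.179,0.101,0.5,-0.056],
    [-0.179,0.101,0.55,-0.056],
    [-0.179,0.101,0.575,-0.056],
    [-0.179,0.101,0.575,-0.056],
    [-0.179,0.101,0.575,-0.056],
    [-0.179,0.101,0.575,-0.056],
  ],
)

```text
time_s: 9.77
tcp_pos: [0.5434, -0.1773, 0.1366]
orientation: [0.719, 0.695, 0.0, 0.0]
force: [0.5, 0.1, 0.6]
grip_width: 0.0463
finger_force: 0.0
```

Call:
drive_tool(
  deltas=[
    [0,0,0,0],
    [0,0,0,0],
    [0,0,0,0],
    [0,0,0,0],
    [0,0,0,0],
    [0,0,0,0],
    [0,0,0,0],
    [0,0,0,0],
  ],
  jaw=1,
)

```text
time_s: 10.43
tcp_pos: [0.5426, -0.1772, 0.1362]
orientation: [0.719, 0.695, -0.0, 0.0]
force: [-2.1, -0.5, 5.5]
grip_width: 0.0158
finger_force: 30.0
```

Call:
drive_tool(
  deltas=[
    [0,0.002,0,-0.002],
    [0,0.0042,0,-0.0035],
    [0,0.0042,0,-0.0035],
    [0,0.0042,0,-0.0035],
    [0,0.0042,0,-0.0035],
  ],
)

```text
time_s: 10.85
tcp_pos: [0.5448, -0.1773, 0.1362]
orientation: [0.711, 0.703, -0.0, -0.0]
force: [-2.4, -0.2, 5.7]
grip_width: 0.0152
finger_force: 30.0
```

Call:
drive_tool(
  deltas=[
    [0,0,0,0],
    [0,0,0,0],
    [0,0,0,0],
    [0,0,0,0],
    [0,0,0,0],
    [0,0,-0.06,0],
    [0,0,-0.12,0],
    [0,0,-0.18,0],
    [0,0,-0.25,0],
    [0.05,0.03,-0.31,0],
    [0.1,0.06,-0.37,0],
    [0.153,0.1,-0.43,0],
    [0.153,0.1,-0.5,0],
    [0.153,0.1,-0.575,0],
    [0.153,0.1,-0.575,0],
    [0.153,0.1,-0.575,0],
    [0.153,0.1,-0.575,0],
    [0.153,0.1,-0.575,0],
    [0.153,0.1,-0.575,0],
  ],
  jaw=0,
)

```text
time_s: 12.43
tcp_pos: [0.6055, -0.0864, 0.4792]
orientation: [0.711, 0.703, -0.001, -0.001]
force: [-0.8, 0.1, 0.1]
grip_width: 0.0462
finger_force: 0.0
```

```bash
python3 - <<'E'
from ang import *
print(monitor.get_state()['qvel'].round(3))
for f in ('w6','w6b'):
  shot('wrist',f)
  print('bar',line(f,range(122,178),203,226,.224,125)[0]); print('fence',line(f,range(5,128),400,440,.058,200)[0])
E
```

```text
[ 0.003  0.003 -0.002 -0.002 -0.     0.003  0.   ]
bar [(np.float64(-0.031), np.float64(0.12)), (np.float64(-0.0262), np.float64(0.1)), (np.float64(-0.0281), np.float64(0.08))]
fence [(np.float64(-0.0216), np.float64(0.22)), (np.float64(-0.0253), np.float64(0.25)), (np.float64(-0.0236), np.float64(0.17))]
bar [(np.float64(-0.0304), np.float64(0.11)), (np.float64(-0.0275), np.float64(0.08)), (np.float64(-0.0281), np.float64(0.07))]
fence [(np.float64(-0.0218), np.float64(0.23)), (np.float64(-0.0251), np.float64(0.25)), (np.float64(-0.0235), np.float64(0.18))]
```

The remaining difference is about 0.004 rad, which is good. Next I'll shut the jaws and go above the bar at about (0.485,-0.064).

Call:
drive_tool(
  deltas=[
    [0.01,-0.05,0.05,0],
    [0.02,-0.1,0.1,0],
    [0.035,-0.15,0.15,0],
    [0.035,-0.201,0.2,0.002],
    [0.035,-0.201,0.26,0.002],
    [0.035,-0.201,0.32,0.002],
    [0.035,-0.201,0.36,0.002],
    [0.035,-0.201,0.382,0.002],
    [0.035,-0.201,0.382,0.002],
    [0.035,-0.201,0.382,0.002],
    [0.035,-0.201,0.382,0.002],
    [0.035,-0.201,0.382,0.002],
  ],
  jaw=1,
)

```text
time_s: 13.53
tcp_pos: [0.4865, -0.0637, 0.2526]
orientation: [0.715, 0.699, 0.001, 0.001]
force: [-0.4, -0.4, -0.1]
grip_width: 0.0004
finger_force: 0.0
```

```bash
python3 - <<'E'
from h import *
s=monitor.get_state(); print(s['tcp_pos'],s['force'],s['grip_width'],s['joints'].round(2),s['orientation'])
shot('wrist','w7');shot('scene','scene3')
cv2.imwrite('pics/c3.png',np.hstack([cv2.imread('pics/w7.png')[:,140:500],cv2.resize(cv2.imread('pics/scene3.png')[140:240,230:330],(400,400),interpolation=cv2.INTER_CUBIC)]))
E
```

```text
[ 0.48645208 -0.06371684  0.25264564] [-0.39052835 -0.36363679 -0.13117611] 0.0004321700562813206 [ 0.36  0.3  -0.44  2.07  0.18  0.81 -0.21] [7.15395951e-01 6.98718752e-01 5.57200092e-04 6.54563934e-04]
```

View pics/c3.png

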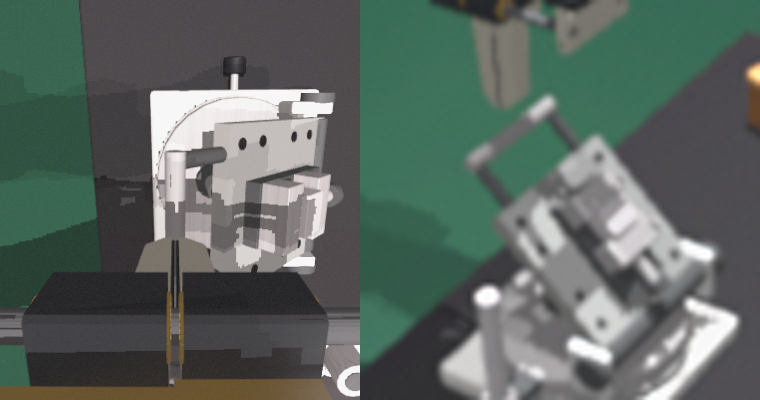

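The fingers are centred over the bar (column ~175) and about 20 mm above it. I'll push down along the arc, staying above the pin range.

Call:
drive_tool(
  deltas=[
    [0,-0.0035,0.015,0],
    [0,-0.0035,0.028,0],
    [0,-0.0035,0.0377,0],
    [0,-0.009,0.0443,0],
    [0,-0.0157,0.051,0],
    [0,-0.021,0.0577,0],
    [0,-0.0265,0.0643,0],
    [0,-0.0265,0.0643,0],
    [0,-0.0265,0.0643,0],
  ],
)

```text
time_s: 14.38
tcp_pos: [0.4691, -0.0633, 0.2123]
orientation: [0.715, 0.699, -0.001, -0.0]
force: [-0.0, 0.4, 0.2]
grip_width: 0.0005
finger_force: 0.0
```

```bash
python3 - <<'E'
from h import *
s=monitor.get_state(); print(s['tcp_pos'],s['force'])
E
```

```text
[ 0.46909491 -0.06327538  0.21232044] [-0.02292681  0.423281    0.15091661]
```

```bash
python3 - <<'E'
from h import *
shot('wrist','w8');shot('scene','scene4')
cv2.imwrite('pics/c4.png',np.hstack([cv2.imread('pics/w8.png')[:,140:500],cv2.resize(cv2.imread('pics/scene4.png')[140:240,230:330],(400,400),interpolation=cv2.INTER_CUBIC)]))
E
```

```text
(no output)
```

View pics/c4.png

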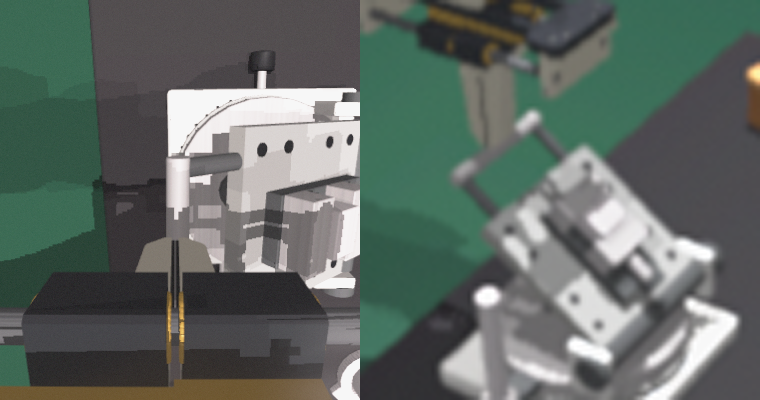

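The bar has moved down with the fingers, still centred at column ~178. Continuing, and reading force while moving.

Call:
drive_tool(
  deltas=[
    [0,-0.0025,0.0034,0],
    [0,-0.005,0.0067,0],
    [0,-0.0075,0.01,0],
    [0,-0.0097,0.0134,0],
    [0,-0.012,0.0167,0],
    [0,-0.014,0.02,0],
  ],
)

```text
time_s: 14.98
tcp_pos: [0.4621, -0.0631, 0.2012]
orientation: [0.715, 0.699, 0.001, 0.001]
force: [-0.2, 0.9, 5.2]
grip_width: 0.0005
finger_force: 2.7
```

Call:
drive_tool(
  deltas=[
    [0,-0.0015,0.0025,0],
    [0,-0.003,0.005,0],
    [0,-0.0045,0.0075,0],
    [0,-0.0059,0.01,0],
  ],
)

```text
time_s: 15.32
tcp_pos: [0.4583, -0.063, 0.1951]
orientation: [0.715, 0.699, 0.0, 0.0]
force: [-1.4, -0.1, 5.4]
grip_width: 0.0005
finger_force: 2.8
```

Call:
drive_tool(
  deltas=[
    [0,-0.0014,0.0025,0],
    [0,-0.0028,0.005,0],
    [0,-0.0042,0.0075,0],
    [0,-0.0056,0.01,0],
  ],
)

```text
time_s: 15.65
tcp_pos: [0.4548, -0.0629, 0.1891]
orientation: [0.715, 0.699, 0.0, 0.0]
force: [-0.8, 0.6, 5.1]
grip_width: 0.0006
finger_force: 2.7
```

Call:
drive_tool(
  deltas=[
    [0,-0.0013,0.0025,0],
    [0,-0.0025,0.005,0],
    [0,-0.0038,0.0075,0],
  ],
)

```text
time_s: 15.9
tcp_pos: [0.4523, -0.0628, 0.1845]
orientation: [0.715, 0.699, 0.0, 0.0]
force: [-1.0, -0.1, 5.3]
grip_width: 0.0007
finger_force: 2.7
```

Call:
drive_tool(
  deltas=[
    [0,-0.0012,0.0025,0],
    [0,-0.0024,0.005,0],
    [0,-0.0036,0.0075,0],
  ],
)

```text
time_s: 16.15
tcp_pos: [0.4501, -0.0628, 0.18]
orientation: [0.715, 0.699, 0.0, 0.0]
force: [-1.6, -0.3, 5.4]
grip_width: 0.0001
finger_force: 2.7
```

Call:
drive_tool(
  deltas=[
    [0,-0.0011,0.0025,0],
    [0,-0.0022,0.005,0],
    [0,-0.0033,0.0075,0],
  ],
)

```text
time_s: 16.4
tcp_pos: [0.4482, -0.0627, 0.1758]
orientation: [0.715, 0.699, 0.0, 0.0]
force: [-2.8, 0.8, 12.4]
grip_width: 0.0007
finger_force: 6.1
```

Call:
drive_tool(
  deltas=[
    [0,-0.001,0.0025,0],
    [0,-0.002,0.005,0],
    [0,-0.003,0.0075,0],
  ],
)

```text
time_s: 16.65
tcp_pos: [0.4464, -0.0627, 0.1714]
orientation: [0.715, 0.699, 0.0, 0.0]
force: [-4.5, 0.7, 19.8]
grip_width: 0.0008
finger_force: 10.5
```

Call:
drive_tool(
  deltas=[
    [0,-0.0003,0.0012,0],
  ],
)

```text
time_s: 16.73
tcp_pos: [0.4463, -0.0627, 0.171]
orientation: [0.715, 0.699, 0.0, 0.0]
force: [-4.9, 0.2, 25.0]
grip_width: 0.0005
finger_force: 12.4
```

```bash
python3 - <<'E'
from h import *
s=monitor.get_state(); print(s['tcp_pos'],s['force'],s['moment'],s['joints'].round(3))
E
```

```text
[ 0.44626388 -0.06269491  0.17097492] [-4.90261121  0.24737238 24.95716788] [ 0.06149999  1.2155097  -0.00381741] [ 0.315  0.373 -0.395  2.24   0.264  0.571 -0.302]
```

Call:
drive_tool(
  deltas=[
    [0,0,0.0008,0],
  ],
)

```text
time_s: 16.82
tcp_pos: [0.4462, -0.0627, 0.1707]
orientation: [0.715, 0.699, -0.0, 0.0]
force: [-6.7, 1.0, 27.5]
grip_width: 0.0004
finger_force: 13.8
```

Call:
drive_tool(
  deltas=[
    [0,0,0,0],
    [0,0,0,0],
  ],
)

```text
time_s: 16.98
tcp_pos: [0.4462, -0.0627, 0.1708]
orientation: [0.715, 0.699, -0.0, 0.0]
force: [-5.2, 0.8, 22.4]
grip_width: 0.0003
finger_force: 11.2
```

A static 22 N is held with no motion, well above the 13 N that a bottomed pin would give, so the plate is hard home. I'll lift off straight up and check the angle.

Call:
drive_tool(
  deltas=[
    [0,0,-0.005,0],
    [0,0,-0.03,0],
    [0,0,-0.08,0],
    [0,0,-0.14,0],
    [-0.01,0.06,-0.2,0],
    [-0.02,0.12,-0.26,0],
    [-0.032,0.18,-0.32,0],
    [-0.032,0.24,-0.38,0],
    [-0.032,0.265,-0.44,0],
    [-0.032,0.265,-0.513,0],
    [-0.032,0.265,-0.513,0],
    [-0.032,0.265,-0.513,0],
    [-0.032,0.265,-0.513,0],
    [-0.032,0.265,-0.513,0],
    [-0.032,0.265,-0.513,0],
  ],
)

```text
time_s: 18.23
tcp_pos: [0.604, -0.0858, 0.4761]
orientation: [0.715, 0.699, -0.001, -0.001]
force: [0.5, 0.2, -0.5]
grip_width: 0.0004
finger_force: 0.0
```

```bash
python3 - <<'E'
from ang import *
s=monitor.get_state();print(s['tcp_pos'],s['qvel'].round(3))
shot('wrist','w9');shot('scene','scene5');shot('top','top5')
print(proj('w9',[.446,-.112,.165]),proj('w9',[.446,-.016,.165]))
cv2.imwrite('pics/c5.png',np.hstack([cv2.imread('pics/w9.png')[:270,140:500],cv2.resize(cv2.imread('pics/scene5.png')[150:240,230:350],(360,270),interpolation=cv2.INTER_CUBIC)]))
g=cv2.cvtColor(cv2.imread('pics/w9.png'),6);print(g[150,165:225])
print('fence',line('w9',range(5,125),400,440,.058,200)[0])
E
```

```text
[ 0.60397735 -0.0858192   0.47608159] [ 0.001  0.002 -0.     0.    -0.     0.002  0.   ]
[200.80311782 179.40617178] [192.86418257 107.12810365]
[ 82  83  84  85  81  84  85  86  85  82  85  83  85  79  82  82  84  85
  84  83  81  86  83  81  85  85  83  84  83 123 183 211 220 220 213 197
 178 155 110  81  74  77  77  77  77  73  69  72  71  69  70  74  73  76
  72  75  74  58  44  50]
fence [(np.float64(-0.0218), np.float64(0.23)), (np.float64(-0.0249), np.float64(0.25)), (np.float64(-0.0233), np.float64(0.19))]
```

View pics/c5.png

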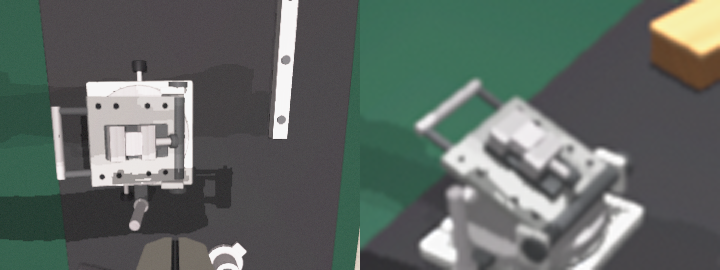

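The plate is lowered and the bar stands clear at (195,107)-(201,180). Measuring its angle.

```bash
python3 - <<'E'
from ang import *
print('bar',line('w9',range(120,168),180,212,.165,135))
g=cv2.cvtColor(cv2.imread('pics/top5.png'),6); print(g[248:276:1,[332,340,348]].T)
E
```

```text
bar ([(np.float64(-0.0337), np.float64(0.11)), (np.float64(-0.0282), np.float64(0.09)), (np.float64(-0.0301), np.float64(0.07))], array([ 0.4473184 , -0.06326881]))
[[128 167 184 186 186 185 177 155 134 153 204 231 236 235 226 192 193 210
  168 117 146 191 209 189 137  83  59  56]
 [116 162 182 186 186 185 180 164 139 140 194 239 248 248 242 225 233 237
  197 124 129 181 211 207 174 120  81  72]
 [224 224 223 223 224 225 226 213 174 144 163 208 229 244 253 254 254 253
  235 160 143 206 239 242 218 144  87  78]]
```

Call:
drive_tool(
  deltas=[
    [0.06,-0.06,0,0],
    [0.1,-0.12,0,0],
    [0.1,-0.17,0,0],
    [0.1,-0.17,0,0],
    [0.1,-0.17,0,0],
    [0.1,-0.17,0,0],
    [0.1,-0.17,0,0],
  ],
)

```text
time_s: 18.97
tcp_pos: [0.5049, -0.024, 0.4773]
orientation: [0.716, 0.698, -0.0, -0.0]
force: [0.7, -0.0, -0.2]
grip_width: 0.0005
finger_force: 0.0
```

```bash
python3 - <<'E'
from ang import *
s=monitor.get_state();print(s['tcp_pos'],s['qvel'].round(3))
shot('wrist','w10')
b=[proj('w10',[.447,y,.165]) for y in(-.105,-.025)]; f=[proj('w10',[.775,y,.058]) for y in(-.065,.12)]; print(b,f)
g=cv2.cvtColor(cv2.imread('pics/w10.png'),6); m=int((b[0][1]+b[1][1])/2); c=int((b[0][0]+b[1][0])/2); print(g[m,c-20:c+20])
print('bar',line('w10',range(int(b[1][1])+8,int(b[0][1])-8),c-16,c+16,.165,135))
r1=int(f[0][1])-8; cols=sorted([f[0][0],f[1][0]]); print('fence',line('w10',range(max(4,int(f[1][1])+5),r1),int(cols[0])-22,int(cols[1])+22,.058,200))
E
```

```text
[ 0.50490301 -0.02398978  0.47731191] [-0.001  0.014 -0.001 -0.004 -0.003  0.002 -0.001]
[array([275.48486143, 215.72380251]), array([272.29149102, 159.3562857 ])] [array([477.29371114, 168.22416542]), array([488.59994032,  49.47980323])]
[ 82  72  68  78  81  80  80  78  81  81  83  64  52  48  51  53  53  75
 136 156 172 176 174 146 144 131  80  47  50  51  47  46  47  47  49  47
  43  41 105 151]
bar ([(np.float64(-0.0076), np.float64(0.31)), (np.float64(-0.0477), np.float64(0.48)), (np.float64(-0.0285), np.float64(0.1))], array([ 0.44782427, -0.06282063]))
fence ([(np.float64(-0.0288), np.float64(0.27)), (np.float64(-0.0233), np.float64(0.21)), (np.float64(-0.0261), np.float64(0.2))], array([0.77538175, 0.03394365]))
```

```bash
python3 -c "
from h import *
print(bot.finish_job())"
```

```text
the job is handed in; nothing more can be done
None
```

I turned the swivel so the grip bar is parallel to the fence to within about 0.3°, then lowered the plate fully home on the stop pin, with peak bar readings of about 28 N (forcing starts at about 48 N). I let go clear of everything, left the other items alone, and handed in at about 19 s; the hand-in gave no verdict.

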